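# Set up a pad-printing jig and hold the ice scraper home in it

## Robot

A 6-joint arm with a two-finger parallel gripper is mounted at the origin on the work surface. World frame = base frame: x ahead of the robot, y to its left, z up, the work surface at z = 0. Lengths are in m, angles in rad, forces in N, time in s.
With the tool pointing down it reaches from about 0.275 to 0.725 m from the base axis. Payload 5.6 kg.
Tool frame: the origin (TCP) lies at the very end of the fingers, on their centre line; the grasp point (between the pads) lies 19 mm behind it; z points along the fingers, y is the line along which they close (so a half turn about z gives the same grasp; the last joint's range is limited). The gripper opens to 85 mm and grips with 20 to 120 N. Pads are 22 mm wide; open, the fingers measure 114 mm over their backs; the gripper's body (76 mm by 85 mm) begins 54 mm behind the grasp point. The pads swing forward as they close: fully open they stand 13 mm farther back than shut.
Start: joints at [1.534, 0.255, 0.108, 0, -1.424, -0.285], TCP at [0.174, 0.522, 0.199] pointing down, gripper open.
Joint ranges: [-2.95, 2.95], [-1.21, 1.97], [-1.09, 1.5], [-2.87, 1.71], [-2.94, -0.07], [-3.05, 3.05]. Speed limits (rad/s): [2.57, 2.57, 3.14, 3.14, 3.14, 3.14].

## Interface

Orientations are given as a unit quaternion [w, x, y, z].
In Python, from cell import robot gives the robot as it stands.
- The arm moves only by the shell command python3 -m jog [OPENING], which reads ROWS from standard input. ROWS is a JSON list that holds a single list of rows (three levels of brackets), with 1 to 12 rows, each of 4 numbers: dx, dy, dz in m, then a turn about the tool's z in rad; each row shifts and turns the commanded pose from where the row before left it, along the tool's axes as they then stand; what a row does not reach is not made up. A row lasts 1/8 s, in which the tool goes at most 0.0625 m and 0.188 rad, less where a joint would pass 70% of its speed; a pose out of reach is approached as far as the arm can. OPENING is the opening from 0.0 (shut) to 1.0 (fully open), set as the command begins (- or left out keeps the last). The fingers move at their own pace and stop on an object; the grip force is fixed at half the most. Time passes only in rows, so rows that do not move let the fingers close. It prints the time, the measured TCP pose, the force, the opening and the grip force at its end. Input that does not fit is refused with a message, and nothing moves.
- robot.read_state(): the state, without advancing time (a new reading comes with each control period).
- robot.camera(name): name is "scene" or "top" or "wrist"; returns the picture (420x560x3 uint8, red, green, blue); there is no depth.
- robot.get_calibration(name): a dict with "vfov" (degrees; the focal length in pixels is half the picture's height over the tangent of half this angle, whatever the lens; pixels are square), "cx", "cy" (the principal point, pixels), "dist" ([k1, k2, p1, p2, k3] as OpenCV has them; the pictures are not rectified), "view" (4x4, takes a point from world to camera coordinates). Camera axes: x right, y up, looking along -z (the intrinsics and any distortion apply to the point x, -y, -z); pixel columns grow to the right and rows downward; lengths in m; the calibration is good to about 2 mm. A picture is of the moment at which its call begins: read the wrist's pose just before it. get_calibration takes no time and is no camera call; for the wrist camera it gives the pose at the moment of the call.
- robot.hand_in(): hands the job in; it is judged then, once.
Trained networks look in the newest picture that a camera, given by its name, has taken for a name from the list of things; names that differ only in an ending like _2 or _b are one class to them, and where a whole thing is asked for, a point or a joint stands for the part that bears it (a point fixed in the world has none). Each returns a list of dicts, best first, with "p" (0 to 1); they miss things now and then, are a little off and sometimes report something else, mostly with a low value. They report only what shows in the picture. A call takes as long as a camera call. They do not tell look-alikes from the thing itself.
- robot.recognise(query, camera): "centre" ([x, y, z] in m, in world coordinates, good to about 4 mm: the middle of the surface that is visible of it).
- robot.spot_point(query, camera): "centre" ([x, y, z] in m, in world coordinates, good to about 4 mm: a listed point, or the origin of a listed thing).
The state is a dict: "time_s": time; "joint_pos": joint angles; "joint_velocities": joint speeds; "joint_efforts": joint torques, N m; "position": TCP position; "tcp_rot": TCP orientation; "contact_force": force on the tool from outside, world axes, zero at the start; "moment": the same for the moment, N m; "opening": opening from 0.0 (shut) to 1.0 (fully open); "finger_force": force on a finger pad.
Only numpy, scipy, OpenCV 4.12 (cv2) and the standard library are available. Lean on these libraries where they do the work, as an engineer would, in place of code of your own. Each camera call takes 0.05 s, during which the arm holds its last target. There are 200 camera calls.

## Task

Set up the printing jig: seat the white jig block fully down on the round table's two pins (large hole on the thick pin) and let go of it, then lay the orange ice scraper face up on the block's floor and slide its blade under the lip, against the spring pusher, until its edge is fully home and square against the stop. Feel it home without ramming it, and finish there: still holding the scraper pressed home, not touching the jig block, so that a colleague can tighten the clamp screw. Leave the other things on the bench as they are.

Things in the scene. Friction and masses are not known exactly. Their poses are not given: they have to be found in the camera images.
- nest: loose white plastic jig block, 0.2 to 0.4 kg. Origin on its underside; x from its open mouth to its stop, z up. Base 16 mm thick, x -45 to 60, y -33 to 33 mm; two ears (x -7 to 27, out to y +-63 mm, 16 mm thick) hold the pin holes. Its highest part is the lip block at the far end, top at z = 42 mm. A small black clamp screw knob stands out of the +y cheek to y = 50 mm at x = -25 mm.
- nest_grip (a point): middle of the lip block's top edge where it can be gripped along the jig block's x, at (24, 0, 42) mm in its frame: 32 mm wide from the lip's front face (x = 8) to the back face (x = 40 mm), 66 mm long in y. These faces go down to z = 25 mm (front) and 16 mm (back); below them is the base's flat top at z = 16 mm.
- nest_mouth (a point): middle of the channel floor at the open mouth, at (-45, 0, 16) mm in the jig block's frame. The blade lies on this floor, between two guide cheeks 10 mm high that run from x = -45 to 10 mm, 51 mm apart, flared at the mouth.
- nest_lip (a point): middle of the lip's lower front edge, at (8, 0, 25) mm in the jig block's frame. The slot under the lip is 9 mm high, and 14 mm deep to the stop face at x = 22 mm.
- nest_stop (a point): foot of the stop face, middle, at (22, 0, 16) mm in the jig block's frame: the middle of the scraper's blade edge (point blade_edge) lies here when the blade is fully home
- pusher (a joint): travel (m) of the brass spring pusher, 26 mm wide, that stands out 8 mm from the stop face under the lip: 0 when out, 0.008 when the blade is hard against the stop. It pushes back towards the mouth with about 2 N at 0 and 6 N at 0.008, so the blade springs out again if not held.
- hole_thick (a point): centre, at the underside, of the jig block's larger through hole (13.6 mm across, 16 mm deep), at (10, 48, 0) mm in the block's frame
- hole_thin (a point): centre, at the underside, of the jig block's smaller through hole (9.6 mm across, 16 mm deep), at (10, -48, 0) mm in the block's frame
- turntable: fixed round steel table, 148 mm across, on the printer's shuttle carriage. Origin on its axis, 24 mm below its flat top, which is 64 mm above the bench. x is the direction in which the blade will be pushed (away from the robot, turned by up to 0.3 rad), z up. The seated jig block's frame has the same axes and the same x, y.
- pin_thick (a point): foot, on the table's top, of the thick gold-coloured pin: 12 mm across, 20 mm tall, tapered above 13 mm; at (10, 48, 24) mm in the table's frame
- pin_thin (a point): foot, on the table's top, of the thin gold-coloured pin: 8 mm across, 20 mm tall, tapered above 13 mm; at (10, -48, 24) mm in the table's frame
- scraper: loose orange plastic ice scraper, 45 to 70 g, lying flat and face up. Origin on the underside, middle of the handle; x to the blade, z up. Handle 96 mm long (x -48 to 48), 28 mm wide, 14 mm thick, ribbed on top; blade x 48 to 98 mm, 46 mm wide, 6 mm thick, thinner in its last 6 mm; one flat underside.
- blade_edge (a point): middle of the scraper's blade edge on the underside, at (98, 0, 0) mm in the scraper's frame
- print_pad: a pink silicone printing pad on an 85 mm plywood square, 54 mm tall. Bystander; origin at the middle of its underside
- ink_tin: a steel ink tin, 84 mm across, 100 mm tall. Bystander; origin at the middle of its underside
- thinner: a white thinner bottle with red cap, 76 mm across, 190 mm tall. Bystander; origin at the middle of its underside
- spray_bottle: a blue spray bottle, 72 mm across, about 200 mm tall. Bystander; origin at the middle of its underside
- red_cap: a loose red bottle cap, 34 mm across, 14 mm tall, lying on the bench in front of the robot. Bystander; origin at the middle of its underside
- mixing_cup: a white mixing cup, 64 mm across, standing on the ink scale. Bystander; origin at the middle of its underside
- scraper_blue: a finished blue ice scraper lying in the grey tray. Bystander; origin at the middle of its underside, as for the orange scraper under the handle
- scraper_green: a finished green ice scraper lying in the grey tray. Bystander; origin at the middle of its underside, as for the orange scraper under the handle
There are look-alikes about, which are no part of the job. Of the things like the scraper, leave any that is pink; of the rest the larger one is meant. What is shaped like the nest but blue is not meant.

How it is judged:
On the way, in this order (a step that is already met when the one before it is completed fails the run):
1. the jig block is seated on both pins and let go, before the blade is in it (horizontal distance between hole_thick and pin_thick below 0.003 m and horizontal distance between hole_thin and pin_thin below 0.003 m and z of nest in the frame of turntable between 0.021 and 0.0265 m and angle between nest's own z axis and vertical below 0.035 rad and contact force between the fingers and nest below 0.3 N and value of joint pusher below 0.003 m and linear speed of nest below 0.02 m/s), for 0.2 s.
2. the scraper's blade is under the lip, home against the stop, with the block still seated (horizontal distance between hole_thick and pin_thick below 0.003 m and horizontal distance between hole_thin and pin_thin below 0.003 m and z of nest in the frame of turntable between 0.021 and 0.0265 m and angle between nest's own z axis and vertical below 0.035 rad and value of joint pusher above 0.006 m and x of blade_edge in the frame of nest_stop between -0.0025 and 0.002 m and y of blade_edge in the frame of nest_stop between -0.006 and 0.006 m and z of blade_edge in the frame of nest_stop between -0.003 and 0.0035 m and angle between the x axis of scraper and the x axis of nest, either way round below 0.1 rad and angle between scraper's own z axis and vertical below 0.1 rad and contact force between scraper and nest above 4 N and contact force between the fingers and scraper above 2 N), for 0.2 s.
At the end, for the whole second after the job is handed in: Block on both pins (holes within 3 mm, height 2.5 mm), untouched by the fingers; scraper flat, face up, square (0.1 rad), edge within 2.5 mm of the stop and 6 mm of its middle, pusher in over 6 mm; fingers bear on the scraper (over 2 N), it on the block (over 4 N); all at rest, still held (all of step 2 and contact force between the fingers and nest below 0.3 N and linear speed of each of scraper, nest below 0.02 m/s); the arm keeps its last pose, push and grip.
It fails at once if the scraper is rammed into the jig block with more than 60 N (contact force between scraper and nest above 60 N).
It fails at once if another thing on the bench is moved by more than 30 mm or tipped (distance of any of print_pad, ink_tin, thinner, spray_bottle, red_cap, mixing_cup, scraper_blue, scraper_green from where it was at the start of the episode above 0.03 m or angle between any of print_pad, ink_tin, thinner, spray_bottle, red_cap, mixing_cup, scraper_blue, scraper_green's own z axis and vertical above 0.3 rad).
It also fails if it takes over 72 s, if anything falls off the work surface, if the arm or the gripper's body presses on something with over 40 N, if the wrist force passes 120 N, or if a joint passes its speed limit or range.

## Working session

There is one attempt and no reset: what is moved stays moved. The work goes in short steps, Python scripts to look and compute and a shell command to move; the robot and the scene stay as the last step left them, time stands still between calls to the robot, and variables do not carry over. Pictures are saved under pics/ and viewed, at most 10 in all, crops included, and the job is handed in when it is done.

```bash
ls; mkdir -p pics; cat > h.py <<'E'
import numpy as np, cv2
from cell import robot
def snap(cam,name=None):
    im=robot.camera(cam)
    if name: cv2.imwrite(f'pics/{name}.png',im[:,:,::-1])
    return im
def K(c):
    f=210/np.tan(np.radians(c['vfov'])/2); return np.array([[f,0,c['cx']],[0,f,c['cy']],[0,0,1.]])
def proj(c,P):
    p=np.c_[np.atleast_2d(P),np.ones(len(np.atleast_2d(P)))]@np.array(c['view']).T
    q=p[:,:3]*[1,-1,-1]
    return cv2.projectPoints(q,np.zeros(3),np.zeros(3),K(c),np.array(c['dist'],float))[0][:,0]
def unproj(c,uv,z):
    n=cv2.undistortPoints(np.array(uv,float).reshape(-1,1,2),K(c),np.array(c['dist'],float))[:,0]
    V=np.array(c['view']);R=V[:3,:3];o=-R.T@V[:3,3]
    d=np.c_[n[:,0],-n[:,1],-np.ones(len(n))]@R
    return o+d*((z-o[2])/d[:,2])[:,None]
E
python3 - <<'E'
from h import *
for cam in ['top','scene']:
    snap(cam,cam+'0'); c=robot.get_calibration(cam)
    for f,qs in ((robot.recognise,['nest','scraper']),(robot.spot_point,['nest','nest_grip','nest_mouth','hole_thick','hole_thin','scraper','blade_edge','pin_thick','pin_thin','turntable'])):
        for q in qs:
            for d in f(q,cam): print(cam,f.__name__[:4],q,round(d['p'],2),np.round(d['centre'],4),proj(c,d['centre'])[0].round())
print(robot.read_state()); print(robot.get_calibration('top')['view'])
E
```

```text
pics
top call nest 0.81 [0.4527 0.2817 0.0173] [209. 249.]
top call nest 0.67 [0.3004 0.2592 0.0168] [216. 305.]
top call scraper 0.81 [ 0.2832 -0.4141  0.0077] [461. 311.]
top call scraper 0.74 [ 0.4169 -0.1837  0.0119] [376. 262.]
top call scraper 0.56 [ 0.466  -0.3139  0.0122] [423. 244.]
top call nest 0.95 [0.293  0.2625 0.0016] [216. 307.]
top call nest 0.72 [ 0.4461  0.2838 -0.0025] [209. 251.]
top call nest 0.41 [ 0.6151 -0.0681  0.0613] [336. 189.]
top call nest_grip 0.68 [0.3108 0.2588 0.0424] [215. 302.]
top call nest_grip 0.62 [0.477  0.2797 0.0404] [209. 240.]
top call nest_mouth 0.82 [0.4087 0.2835 0.0144] [208. 265.]
top call nest_mouth 0.76 [0.2476 0.2562 0.0147] [217. 324.]
top call hole_thick 0.79 [2.957e-01 3.102e-01 1.000e-04] [199. 306.]
top call hole_thick 0.65 [ 0.4588  0.3335 -0.0009] [192. 247.]
top call hole_thin 0.74 [ 0.8038 -0.0623  0.0322] [332. 124.]
top call hole_thin 0.73 [ 0.3034  0.2142 -0.0026] [234. 303.]
top call hole_thin 0.56 [ 4.558e-01  2.358e-01 -1.000e-04] [226. 248.]
top call hole_thin 0.24 [ 0.5317 -0.3294  0.0007] [427. 221.]
top call scr
[... 3065 characters left out ...]
[ 1.93680216e-04, -3.86403394e+01,  2.38060123e+01,  5.36763802e+00,
       -4.99038870e-04, -8.34688478e-06]), 'position': array([0.17390797, 0.52177158, 0.19888199]), 'tcp_rot': array([ 2.95880970e-06,  9.87085617e-01, -1.60193586e-01, -1.23218066e-05]), 'contact_force': array([-0.4622121 , -0.49517005,  0.67116896]), 'moment': array([ 0.03204614,  0.01383389, -0.01259087]), 'finger_force': 0.0, 'opening': 0.9983432793687614}
[[-3.88861135e-04 -9.99995932e-01 -2.82562434e-03  8.07415622e-02]
 [ 9.94991306e-01 -6.69363482e-04  9.99592573e-02 -5.71448662e-01]
 [-9.99607421e-02 -2.77260138e-03  9.94987519e-01 -1.38549949e+00]
 [ 0.00000000e+00  0.00000000e+00  0.00000000e+00  1.00000000e+00]]
```

```bash
python3 - <<'E'
import cv2
im=cv2.imread('pics/top0.png')
cv2.imwrite('pics/top0c.png',cv2.resize(im[110:350,150:510],None,fx=2.2,fy=2.2,interpolation=cv2.INTER_CUBIC))
E
```

```text
(no output)
```

View pics/top0c.png

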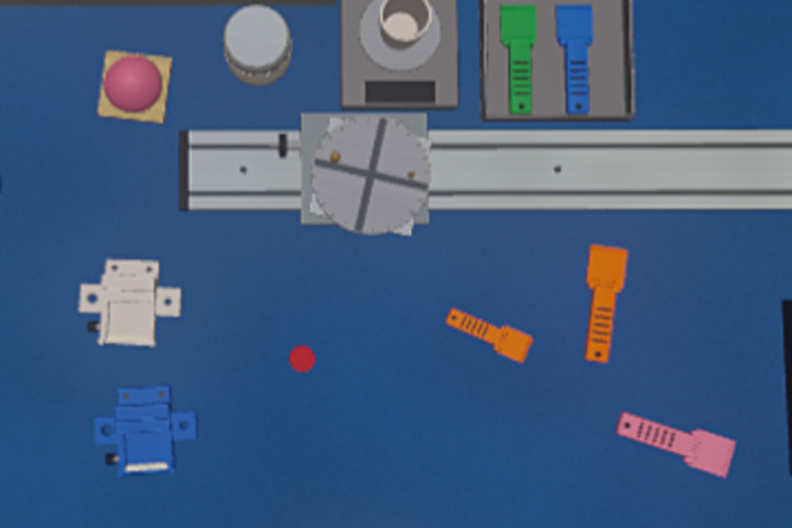

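View pics/scene0.png

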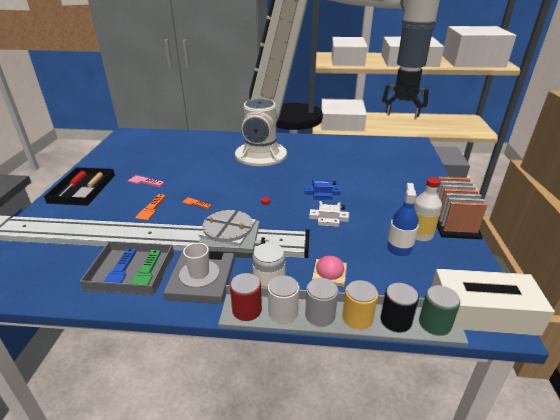

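Scene: the white jig block is at top-picture px (209,249), the blue look-alike at (216,305). Scraper candidates are large orange (422,250), small orange (376,262) and pink (461,311). I choose the white block and the large orange scraper. Next I move over the block and look with the wrist camera.

```bash
echo '[[[0.0447, 0.0166, 0, 0], [0.0447, 0.0166, 0, 0], [0.0447, 0.0166, 0, 0], [0.0447, 0.0166, 0, 0], [0.0447, 0.0166, 0, 0], [0.0447, 0.0166, 0, 0], [0.0447, 0.0166, 0, 0], [0.0447, 0.0166, 0, 0]]]' | python3 -m jog 1.0; echo '[[[0, 0, 0, 0.1785], [0, 0, 0, 0.1785], [0, 0, 0, 0.1785], [0, 0, 0, 0.1785], [0, 0, 0, 0.1785], [0, 0, 0, 0.1785], [0, 0, 0, 0.1785], [0, 0, 0, 0], [0, 0, 0, 0]]]' | python3 -m jog
cat >> h.py <<'E'
def spots(cam,qs,f=None):
    f=f or robot.spot_point; c=robot.get_calibration(cam)
    for q in qs:
        for d in f(q,cam):
            if d['p']>.3: print(q,round(d['p'],2),np.round(d['centre'],4),proj(c,d['centre'])[0].round())
E
python3 - <<'E'
from h import *
s=robot.read_state();print(s['position'],s['tcp_rot'],s['joint_pos'])
snap('wrist','w1')
spots('wrist',['nest','nest_grip','nest_mouth','nest_lip','hole_thick','hole_thin'])
print(np.array(robot.get_calibration('wrist')['view']).round(3))
E
```

```text
time_s: 2.3
position: [0.4723, 0.2816, 0.199]
tcp_rot: [-0.0, 0.987, -0.16, 0.0]
contact_force: [0.4, 0.6, 0.9]
opening: 1.0
finger_force: 0.0
time_s: 3.42
position: [0.4712, 0.2827, 0.1989]
tcp_rot: [-0.0, 0.708, -0.706, 0.0]
contact_force: [0.1, 0.5, 0.4]
opening: 1.001
finger_force: 0.0
[0.47115806 0.28269103 0.19890237] [-5.55250054e-06  7.08157319e-01 -7.06054680e-01  1.12114182e-05] [ 8.25270921e-01  2.54013085e-01  1.06793208e-01  2.30822117e-05
 -1.42356621e+00 -8.22300725e-01]
nest 0.96 [ 0.2909  0.2631 -0.0007] [439. 151.]
nest 0.92 [ 0.4481  0.2815 -0.0007] [298. 166.]
nest_grip 0.9 [0.3189 0.2606 0.0391] [430. 155.]
nest_grip 0.81 [0.4743 0.2812 0.0417] [274. 175.]
nest_mouth 0.82 [0.4064 0.2857 0.0178] [338. 174.]
nest_mouth 0.75 [0.2482 0.2598 0.0149] [483. 151.]
nest_lip 0.78 [0.4577 0.2854 0.0278] [290. 176.]
nest_lip 0.76 [0.2993 0.2611 0.0266] [443. 154.]
hole_thick 0.91 [0.4612 0.3271 0.0008] [286. 206.]
hole_thick 0.76 [ 0.2975  0.31   -0.0056] [426. 191.]
hole_thin 0.95 [0.3041 0.2106 0.0007] [433. 103.]
hole_thin 0.71 [6.115e-01 4.868e-01 6.000e-04] [170. 321.]
hole_thin 0.68 [ 0.4597  0.2355 -0.0041] [288. 124.]
[[-1.    -0.    -0.001  0.472]
 [ 0.    -0.953 -0.303  0.309]
 [-0.001 -0.303  0.953 -0.293]
 [ 0.     0.     0.     1.   ]]
```

View pics/w1.png

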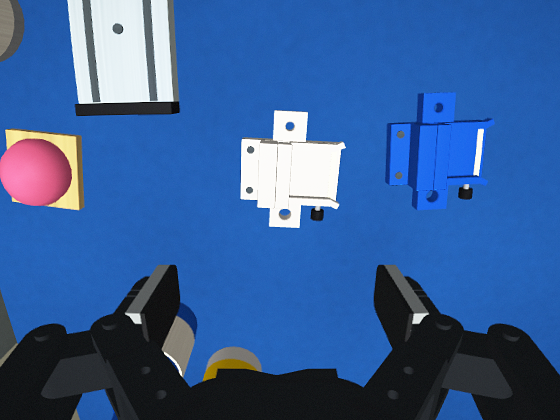

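The wrist picture shows the white block at (290,165): thin hole (290,126), thick hole (285,214), knob (317,214). The blue one is at (437,150). Next I measure the holes precisely.

```bash
cat >> h.py <<'E'
def blob(im,mask,u,v,r=9):
    "centroid of mask near u,v (component nearest)"
    y0,x0=int(v)-r,int(u)-r; m=mask[y0:y0+2*r+1,x0:x0+2*r+1].astype(np.uint8)
    n,l,st,ce=cv2.connectedComponentsWithStats(m)
    i=1+np.argmin([np.hypot(*(ce[k]-r))-.02*st[k,4] for k in range(1,n)]); return ce[i]+[x0,y0],st[i]
E
python3 - <<'E'
from h import *
im=snap('wrist'); c=robot.get_calibration('wrist')
g=im.astype(int).max(2); s=im.astype(int).max(2)-im.astype(int).min(2)
P=[]
for u,v in ((285,214),(290,126)):
    m=(im[:,:,0]<130)
    p,st=blob(im,m,u,v,8); print(p,st); P.append(unproj(c,[p],.016)[0])
P=np.array(P);d=P[0]-P[1];print(P,np.linalg.norm(d),'yaw',np.arctan2(-d[0],d[1]))
# red back wall check: white mask outline
m=((im.min(2)>140)).astype(np.uint8); m[260:]=0;m[:,:225]=0
n,l,st,ce=cv2.connectedComponentsWithStats(m);print(st[st[:,4]>300])
c2=proj(c,[[.4715,.283,.042]]);print(c2)
E
```

```text
[283.93589744 213.08974359] [ 2  3 11 10 78]
[289.37931034 125.72413793] [ 3  4  9  9 58]
[[0.46387919 0.33057727 0.016     ]
 [0.4588823  0.23560207 0.016     ]] 0.09510655991281437 yaw -0.05256413397436417
[[     0      0    560    420 227303]
 [   241    110    104    118   7597]]
[[277.10266481 176.47998413]]
```

```bash
echo '[[[0, -0.004, 0.04, 0.05], [0, 0, 0.04, 0], [0, 0, 0.04, 0], [0, 0, 0.03, 0], [0, 0, 0.02, 0], [0, 0, 0.008, 0], [0, 0, 0, 0]]]' | python3 -m jog; echo '[[[0, 0, 0, 0], [0, 0, 0, 0], [0, 0, 0, 0], [0, 0, 0, 0], [0, 0, 0, 0], [0, 0, 0, 0], [0, 0, 0, 0], [0, 0, 0, 0]]]' | python3 -m jog 0.0
```

```text
time_s: 4.7
position: [0.4753, 0.2827, 0.0209]
tcp_rot: [-0.0, -0.689, 0.725, -0.0]
contact_force: [0.4, -0.9, 0.2]
opening: 0.999
finger_force: 0.0
time_s: 5.7
position: [0.4751, 0.2827, 0.0209]
tcp_rot: [-0.0, -0.689, 0.725, 0.0]
contact_force: [0.3, -0.0, -0.1]
opening: -0.002
finger_force: 0.0
```

```bash
python3 - <<'E'
from h import *
snap('wrist','w2'); im=snap('scene')
cv2.imwrite('pics/s2.png',cv2.resize(im[120:260,230:440],None,fx=3.5,fy=3.5)[:,:,::-1])
E
```

```text
(no output)
```

View pics/w2.png

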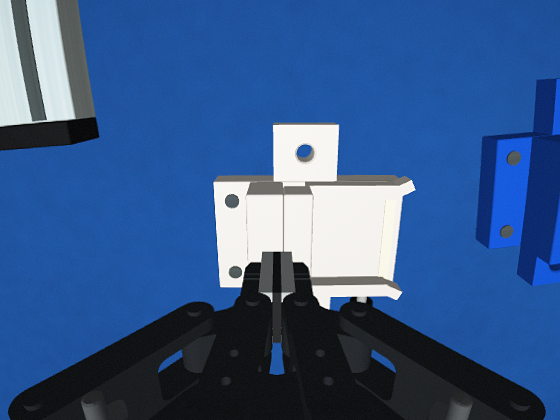

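View pics/s2.png

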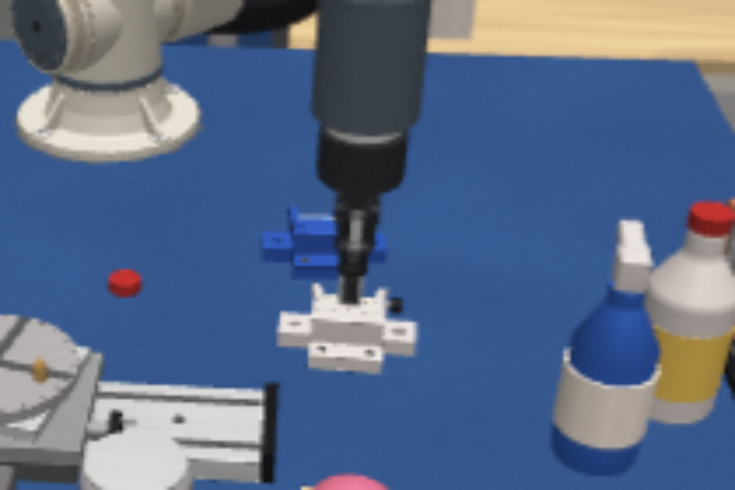

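```bash
python3 - <<'E'
from h import *
s=robot.read_state();print(s['position'],s['contact_force'],s['joint_pos'])
snap('wrist');c=robot.get_calibration('wrist')
print(proj(c,[[.4751,.2827,z] for z in (.0209,.034,.042,.06)]).round())
V=np.array(c['view']);print(-V[:3,:3].T@V[:3,3])
spots('wrist',['nest','nest_grip','nest_mouth','nest_lip','hole_thick','hole_thin'])
print(unproj(c,[[304,153]],.016),unproj(c,[[232,201],[235,271]],.016), unproj(c,[[247,185],[312,190]],.042))
E
```

```text
[0.47518158 0.28268879 0.02086132] [-0.51508229  0.70687553  0.72323664] [ 8.19690056e-01  3.80688876e-01 -1.89249156e-01  1.86405452e-05
 -1.00087516e+00 -8.70192108e-01]
[[278. 241.]
 [278. 251.]
 [278. 258.]
 [279. 276.]]
[0.47206752 0.20567636 0.19484254]
nest 0.93 [ 0.4485  0.2827 -0.0011] [321. 224.]
nest_grip 0.58 [0.4768 0.2829 0.0418] [275. 258.]
nest_mouth 0.68 [0.4038 0.2845 0.0183] [404. 235.]
nest_lip 0.58 [0.4607 0.2841 0.0249] [305. 245.]
hole_thick 0.77 [ 0.294   0.308  -0.0033] [547. 246.]
hole_thick 0.73 [4.599e-01 3.237e-01 1.000e-04] [304. 284.]
hole_thin 0.86 [ 0.4576  0.2346 -0.0053] [304. 145.]
hole_thin 0.54 [0.4601 0.328  0.0019] [304. 291.]
[[0.45914886 0.23554095 0.016     ]] [[0.49933882 0.25999716 0.016     ]
 [0.50154295 0.30315081 0.016     ]] [[0.48774163 0.24473131 0.042     ]
 [0.45778267 0.24863814 0.042     ]]
```

```bash
python3 - <<'E'
from h import *
c=robot.get_calibration('wrist')
for y in (.2717,.2827): print(y,proj(c,[[.4751,y,z] for z in (.0209,.03,.042,.05,.06)]).round()[:,1])
im=cv2.imread('pics/w2.png'); cv2.imwrite('pics/w2c.png',cv2.resize(im[170:320,200:350],None,fx=4,fy=4,interpolation=cv2.INTER_CUBIC))
E
```

```text
0.2717 [222. 228. 237. 244. 254.]
0.2827 [241. 248. 258. 266. 276.]
```

View pics/w2c.png

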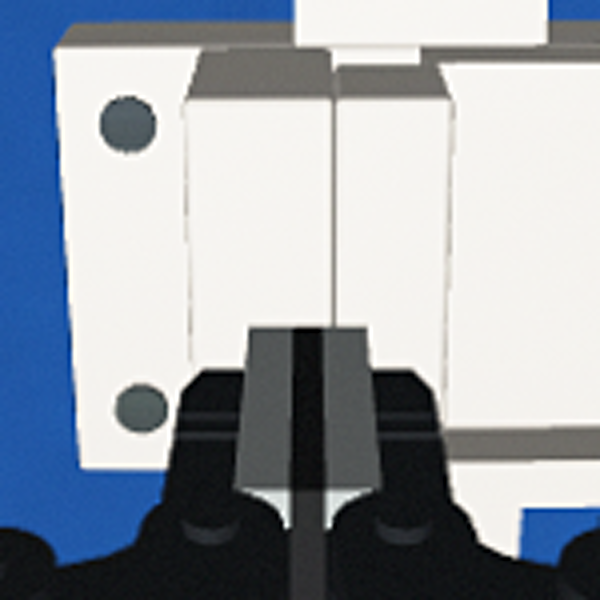

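The crop shows the shut fingertips (px 277,252) hovering above the lip top, so the real tips are well behind the reported TCP. I'll find the offset by touching the lip top gently.

```bash
echo '[[[0, 0, 0.002, 0], [0, 0, 0.002, 0], [0, 0, 0.002, 0], [0, 0, 0, 0]]]' | python3 -m jog; echo '[[[0, 0, 0.002, 0], [0, 0, 0.002, 0], [0, 0, 0, 0]]]' | python3 -m jog
```

```text
time_s: 6.65
position: [0.475, 0.2825, 0.0146]
tcp_rot: [-0.0, -0.689, 0.725, 0.0]
contact_force: [-0.0, -0.3, -0.2]
opening: 0.004
finger_force: 0.0
time_s: 7.02
position: [0.475, 0.2826, 0.0107]
tcp_rot: [-0.0, -0.689, 0.725, -0.0]
contact_force: [-0.3, -0.4, -0.6]
opening: -0.002
finger_force: 0.0
```

```bash
for i in 1; do echo '[[[0, 0, 0.002, 0], [0, 0, 0.002, 0], [0, 0, 0, 0]]]' | python3 -m jog; done; echo '[[[0, 0, 0.002, 0], [0, 0, 0, 0]]]' | python3 -m jog; python3 - <<'E'
from h import *
im=snap('wrist','w3');c=robot.get_calibration('wrist');print(robot.read_state()['position'],proj(c,[[.475,.2717,z] for z in (.006,.02,.03,.042,.05,.06)]).round()[:,1])
cv2.imwrite('pics/w3c.png',cv2.resize(im[170:320,200:350],None,fx=4,fy=4,interpolation=cv2.INTER_CUBIC)[:,:,::-1])
E
```

```text
time_s: 7.4
position: [0.4755, 0.2828, 0.0096]
tcp_rot: [0.001, -0.689, 0.724, -0.0]
contact_force: [-7.8, -2.6, 19.2]
opening: 0.001
finger_force: 9.4
time_s: 7.65
position: [0.4756, 0.2829, 0.0096]
tcp_rot: [0.001, -0.69, 0.724, -0.001]
contact_force: [-12.4, -4.7, 31.7]
opening: -0.001
finger_force: 16.0
[0.47559458 0.28284797 0.00956742] [219. 229. 237. 247. 255. 266.]
```

View pics/w3c.png

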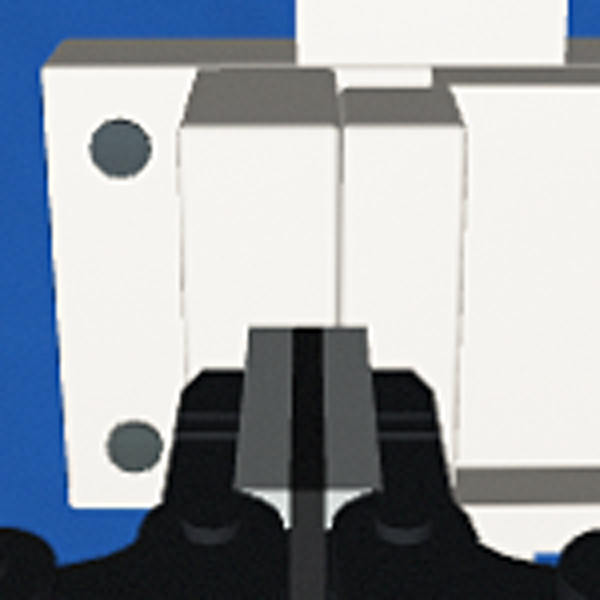

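Contact comes at a TCP reading of z≈0.0097 on the 42 mm lip top, so the shut tips are about 32 mm behind the nominal TCP. I'll use that offset and regrip.

```bash
echo '[[[0, 0, -0.03, 0], [0, 0, 0, 0], [0, 0, 0, 0], [0, 0, 0, 0], [0, 0, 0, 0], [0, 0, 0, 0], [0, 0, 0, 0]]]' | python3 -m jog 1.0; echo '[[[0, 0, 0.02, 0], [0, 0, 0.01, 0], [0, 0, 0.01, 0], [0, 0, 0.005, 0], [0, 0, 0, 0]]]' | python3 -m jog; python3 - <<'E'
from h import *
im=snap('wrist','w4')
E
```

```text
time_s: 8.57
position: [0.4751, 0.2826, 0.0347]
tcp_rot: [-0.0, -0.689, 0.725, -0.0]
contact_force: [0.3, -0.4, 0.4]
opening: 1.0
finger_force: 0.0
time_s: 9.2
position: [0.4751, 0.2826, -0.0103]
tcp_rot: [-0.0, -0.689, 0.725, -0.0]
contact_force: [0.1, -0.3, 0.1]
opening: 0.998
finger_force: 0.0
```

View pics/w4.png

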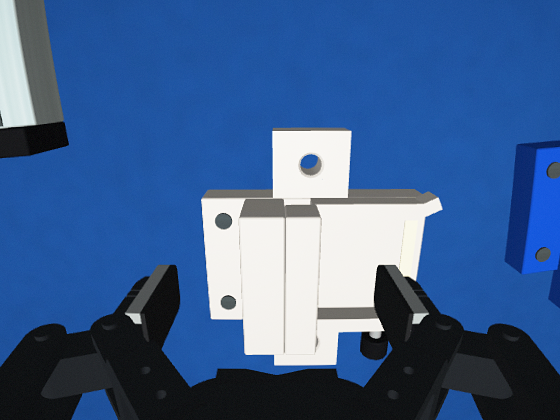

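The picture shows the open fingers straddling the lip (240–320, 200–355), clear of it on both sides. I go 5 mm lower and close.

```bash
echo '[[[0, 0, 0.005, 0], [0, 0, 0, 0]]]' | python3 -m jog; echo '[[[0, 0, 0, 0], [0, 0, 0, 0], [0, 0, 0, 0], [0, 0, 0, 0], [0, 0, 0, 0], [0, 0, 0, 0], [0, 0, 0, 0]]]' | python3 -m jog 0.0
```

```text
time_s: 9.5
position: [0.475, 0.2825, -0.0154]
tcp_rot: [-0.0, -0.689, 0.725, 0.0]
contact_force: [-0.3, 0.2, -0.7]
opening: 0.997
finger_force: 0.0
time_s: 10.38
position: [0.4754, 0.2829, -0.0148]
tcp_rot: [0.0, -0.689, 0.725, -0.0]
contact_force: [-1.7, -0.3, 4.0]
opening: 0.363
finger_force: 61.1
```

```bash
echo '[[[0, 0, -0.01, 0], [0, 0, -0.03, 0], [0, 0, -0.04, 0], [0, 0, -0.035, 0], [0, 0, 0, 0.185], [0.0244, -0.0377, 0, 0], [0.0244, -0.0377, 0, 0], [0.0244, -0.0377, 0, 0], [0.0244, -0.0377, 0, 0], [0.0244, -0.0377, 0, 0], [0, 0, 0, 0], [0, 0, 0, 0]]]' | python3 -m jog; python3 - <<'E'
from h import *
s=robot.read_state();print(s['position'],s['tcp_rot'],s['opening'])
im=snap('wrist','w5')
spots('wrist',['pin_thick','pin_thin','hole_thin','hole_thick','turntable'])
c=robot.get_calibration('wrist');print(proj(c,[[.635,.026,.084],[.613,-.067,.084]]))
h=cv2.cvtColor(im,cv2.COLOR_RGB2HSV); m=((h[:,:,0]>8)&(h[:,:,0]<28)&(h[:,:,1]>110)&(h[:,:,2]>60)).astype(np.uint8)
n,l,st,ce=cv2.connectedComponentsWithStats(m)
for i in range(1,n):
    if st[i,4]>25: print(st[i],ce[i])
E
```

```text
time_s: 11.88
position: [0.6294, 0.1199, 0.0993]
tcp_rot: [-0.001, -0.619, 0.786, 0.0]
contact_force: [-0.4, 0.2, -1.7]
opening: 0.359
finger_force: 60.5
[0.62938654 0.11985673 0.09926139] [-6.85289702e-04 -6.18843695e-01  7.85513719e-01  4.55990803e-04] 0.3587460376614446
pin_thick 0.95 [0.634  0.0285 0.0638] [233.  76.]
hole_thin 0.89 [0.6044 0.0745 0.1107] [306. 153.]
hole_thick 0.82 [0.6258 0.1686 0.1137] [304. 326.]
[[ 226.1830443    68.28049016]
 [ 221.44148258 -131.3142849 ]]
[218  59  23  23 396] [228.75        70.36616162]
[232 330   7  16  36] [236.36111111 338.86111111]
[230 350  10  10  30] [236.2        354.16666667]
[241 362  13   8  58] [247.94827586 364.94827586]
```

```bash
cat >> h.py <<'E'
from scipy.optimize import least_squares
def pinfit(c,cen,box,r,x0):
    a=np.linspace(0,2*np.pi,24); 
    def sil(x):
        P=np.concatenate([np.c_[x[0]+q*np.cos(a),x[1]+q*np.sin(a),a*0+z] for q,z in ((r,.064),(r,.077),(.55*r,.084))])
        hu=cv2.convexHull(proj(c,P).astype(np.float32)); M=cv2.moments(hu)
        b=hu[:,0]; return np.array([M['m10']/M['m00'],M['m01']/M['m00']]),np.r_[b.min(0),b.max(0)]
    s=least_squares(lambda x:sil(x)[0]-cen,x0,x_scale=.01,diff_step=1e-3); print('pin',s.x,'box',sil(s.x)[1].round(1),'seen',box); return s.x
def gold(im):
    h=cv2.cvtColor(im,cv2.COLOR_RGB2HSV); m=((h[:,:,0]>8)&(h[:,:,0]<28)&(h[:,:,1]>110)&(h[:,:,2]>60)).astype(np.uint8)
    n,l,st,ce=cv2.connectedComponentsWithStats(m); return [(st[i],ce[i]) for i in range(1,n) if st[i,4]>60]
E
python3 - <<'E'
from h import *
im=cv2.imread('pics/w5.png')[:,:,::-1]; c=robot.get_calibration('wrist')
pinfit(c,[228.75,70.37],[218,59,241,82],.006,[.635,.027])
p,st=blob(im,im[:,:,0]<130,306,153,12); print('thin hole',p,st)
print(unproj(c,[p],.016+.1147))
E
echo '[[[0.05, 0.018, 0, 0], [0, 0, 0, 0], [0, 0, 0, 0]]]' | python3 -m jog
python3 - <<'E'
from h import *
s=robot.read_state();print(s['position'],s['tcp_rot'])
im=snap('wrist','w6'); c=robot.get_calibration('wrist')
spots('wrist',['pin_thick','pin_thin','hole_thin','hole_thick'])
for st,ce in gold(im): print(st,ce)
print(proj(c,[[.613,-.067,.075],[.635,.027,.075]]))
E
```

```text
pin [0.63529128 0.02625692] box [216.7  58.4 240.9  82.1] seen [218, 59, 241, 82]
thin hole [312.86206897 160.75862069] [14 15 11 10 87]
[[0.60366543 0.07534001 0.1307    ]]
time_s: 12.55
position: [0.601, 0.0759, 0.1004]
tcp_rot: [0.001, -0.619, 0.785, -0.0]
contact_force: [0.9, 0.2, -2.6]
opening: 0.365
finger_force: 60.8
[0.60098636 0.07590445 0.10043702] [ 5.27365027e-04 -6.19204862e-01  7.85229286e-01 -1.71580073e-04]
pin_thick 0.63 [0.5994 0.1258 0.1132] [301. 327.]
pin_thick 0.59 [0.6336 0.0265 0.062 ] [209. 155.]
hole_thin 0.7 [0.5785 0.0301 0.1099] [301. 153.]
hole_thick 0.34 [0.3864 0.0662 0.0008] [528. 123.]
[193 146  23  23 373] [203.61126005 156.88203753]
[154 371  24  38 244] [166.04918033 387.98360656]
[[192.89472058 -19.34209921]
 [202.8930854  160.49688725]]
```

```bash
python3 - <<'E'
from h import *
s=robot.read_state();print(s['position'],s['tcp_rot'])
im=cv2.imread('pics/w6.png')[:,:,::-1]; c=robot.get_calibration('wrist')
pinfit(c,[203.61,156.88],[193,146,216,169],.006,[.635,.027])
K_=im[130:190,275:345].min(2)
print(np.array2string(K_[::3,::3],max_line_width=200))
print(proj(c,[[.601-.0248,.0759-.0434,.1317]]))
E
echo '[[[0.05, 0.01, 0, 0], [0.01, 0, 0, 0], [0, 0, 0, 0], [0, 0, 0, 0]]]' | python3 -m jog
python3 - <<'E'
from h import *
s=robot.read_state();print(s['position'],s['tcp_rot'])
im=snap('wrist','w7'); c=robot.get_calibration('wrist')
spots('wrist',['pin_thick','pin_thin','hole_thin','hole_thick'])
for st,ce in gold(im):
    print(st,ce)
    if st[0]>20 and ce[1]<250: pinfit(c,ce,np.r_[st[:2],st[:2]+st[2:4]],.004,[.613,-.067])
E
```

```text
[0.6010992  0.07626236 0.09971195] [ 2.32496511e-06 -6.19402949e-01  7.85073236e-01  3.47890830e-05]
pin [0.63460278 0.025437  ] box [191.5 145.2 215.6 168.7] seen [193, 146, 216, 169]
[[ 88  89  88  89  89  89  87  87  88  87  88  88  92  91  89  87  89  87  89  88  92  87  87  91]
 [238 237 237 238 237 238 237 237 238 238 238 238 237 238 237 237 238 238 238 238 237 237 237 237]
 [235 236 236 236 236 236 236 236 235 236 236 235 235 236 236 235 235 235 234 235 234 234 234 234]
 [236 236 237 237 236 236 236 235 236 236 235 236 235 235 235 235 235 235 235 235 236 234 235 234]
 [237 236 235 236 236 236 235 236 234 236 235 236 235 236 235 235 235 234 235 235 235 233 233 235]
 [235 236 234 235 235 235 235 235 235 235 234 235 235 236 235 235 235 235 235 235 234 234 235 234]
 [235 236 235 235 235 236 234 236 235 235 235 236 234 235 234 235 236 235 234 234 234 234 234 233]
 [236 236 236 236 235 234 235 235 235 235 235 235 234 235 234 235 235 235 233 234 233 234 234 233]
 [234 236 236 236 235 235 235 235 235 237 215 190 195 224 236 235 235 234 234 234 234 234 233 234]
 [236 235 235 234 235 23
[... 1165 characters left out ...]
, 0.785, 0.0]
contact_force: [0.2, -0.5, -2.1]
opening: 0.359
finger_force: 60.8
[0.57758559 0.02041266 0.09980456] [ 1.56508741e-04 -6.19327675e-01  7.85132604e-01  2.29888879e-05]
pin_thick 0.8 [0.6343 0.0287 0.0658] [198. 249.]
pin_thin 0.66 [ 0.6121 -0.0694  0.0638] [186.  92.]
hole_thin 0.66 [ 0.5537 -0.0245  0.1097] [304. 155.]
hole_thick 0.87 [0.5725 0.0664 0.1121] [305. 320.]
hole_thick 0.4 [0.6334 0.0284 0.0671] [199. 249.]
[173  88  19  14 211] [182.20853081  94.41706161]
pin [ 0.61265772 -0.06798725] box [172.1  87.  192.2 101.8] seen [173  88 192 102]
[184 236  16  23 283] [192.62897527 247.95759717]
pin [0.63545693 0.0248721 ] box [184.7 237.2 201.4 259.2] seen [184 236 200 259]
```

```bash
python3 - <<'E'
from h import *
im=cv2.imread('pics/w7.png')[:,:,::-1]; c=robot.get_calibration('wrist')
p,st=blob(im,im.min(2)<225,309,167,16); print('thin hole',p,st)
H=unproj(c,[p],.1306)[0]
m=im.min(2)<225; q,st2=blob(im,m,309,342,18); print('thick',q,st2,unproj(c,[q],.1306))
d=np.array([.6127,-.0680])-H[:2]; a=-.2349-np.pi/2; ex=np.array([np.cos(a),np.sin(a)]);ey=np.array([np.sin(a),-np.cos(a)])
s=robot.read_state()['position'][:2]
print('H',H,'move',d,'tool',d@ex,d@ey)
D=np.array([.6239,-.0213])+.014*np.array([np.cos(-.2349),np.sin(-.2349)])-s
print('by model grip',D,'tool',D@ex,D@ey)
E
```

```text
thin hole [309.18932874 166.56798623] [  3   2  27  28 581]
thick [308.82470414 341.90384615] [   0    0   37   37 1352] [[0.57193192 0.06611491 0.1306    ]]
H [ 0.55334021 -0.02320794  0.1306    ] move [ 0.05935979 -0.04479206] tool 0.029746229022053705 -0.06815478978349601
by model grip [ 0.06021779 -0.04474533] tool 0.029501083190938387 -0.06897835105967921
```

```bash
echo '[[[0.0148, -0.0342, 0, 0], [0.0148, -0.0342, 0, 0], [0, 0, 0.015, 0], [0, 0, 0.012, 0], [0, 0, 0, 0], [0, 0, 0, 0]]]' | python3 -m jog; echo '[[[0, 0, 0.003, 0], [0, 0, 0.003, 0], [0, 0, 0.003, 0], [0, 0, 0, 0]]]' | python3 -m jog
```

```text
time_s: 14.3
position: [0.6367, -0.0247, 0.0735]
tcp_rot: [0.0, -0.619, 0.785, -0.0]
contact_force: [0.4, 0.2, -2.6]
opening: 0.363
finger_force: 60.9
time_s: 14.8
position: [0.6364, -0.0251, 0.0635]
tcp_rot: [-0.0, -0.619, 0.785, 0.0]
contact_force: [-0.0, -0.2, -2.4]
opening: 0.362
finger_force: 60.9
```

```bash
python3 - <<'E'
from h import *
im=snap('wrist','w8');c=robot.get_calibration('wrist');s=robot.read_state();print(s['position'],s['contact_force'],s['moment'])
for st,ce in gold(im): print(st,ce)
z=s['position'][2]+.0148+.016
p,st=blob(im,im.min(2)<215,309,167,16); print('thin hole',p,st,unproj(c,[p],z))
print('pin top px',proj(c,[[.6127,-.068,.084],[.635,.0255,.084]]))
E
```

```text
[ 0.63660721 -0.02514425  0.063711  ] [ 0.21604635  0.14832163 -2.26201427] [-0.02526949 -0.05970306  0.01493282]
[517   0  35  12 287] [535.82926829   3.98606272]
[299 156  14  12 126] [305.88888889 161.53174603]
thin hole [309.1534296  166.50361011] [  3   3  27  26 554] [[ 0.61266768 -0.06853707  0.094511  ]]
pin top px [[307.21508613 163.03077915]
 [302.28245372 336.89264839]]
```

Pin is inside the thin hole (gold at 306,161), with no contact force. I continue down.

```bash
echo '[[[0, 0, 0.003, 0], [0, 0, 0.003, 0], [0, 0, 0.002, 0], [0, 0, 0, 0]]]' | python3 -m jog; echo '[[[0, 0, 0.002, 0], [0, 0, 0.002, 0], [0, 0, 0.001, 0], [0, 0, 0, 0]]]' | python3 -m jog
```

```text
time_s: 15.35
position: [0.6365, -0.0251, 0.0556]
tcp_rot: [-0.0, -0.619, 0.785, 0.0]
contact_force: [0.3, -0.8, -2.6]
opening: 0.368
finger_force: 60.9
time_s: 15.85
position: [0.6366, -0.0251, 0.0508]
tcp_rot: [-0.0, -0.619, 0.785, 0.0]
contact_force: [-0.6, 0.7, -1.7]
opening: 0.361
finger_force: 60.9
```

```bash
echo '[[[0, 0, 0.001, 0], [0, 0, 0.001, 0], [0, 0, 0, 0]]]' | python3 -m jog; echo '[[[0, 0, 0.001, 0], [0, 0, 0, 0]]]' | python3 -m jog
```

```text
time_s: 16.23
position: [0.6368, -0.0251, 0.0492]
tcp_rot: [0.0, -0.619, 0.785, -0.0]
contact_force: [-1.2, 0.7, 0.4]
opening: 0.362
finger_force: 61.3
time_s: 16.48
position: [0.6368, -0.0251, 0.0492]
tcp_rot: [0.0, -0.619, 0.785, -0.0]
contact_force: [-3.7, 1.1, 5.7]
opening: 0.364
finger_force: 62.0
```

```bash
echo '[[[0, 0, 0, 0], [0, 0, 0, 0], [0, 0, 0, 0], [0, 0, 0, 0], [0, 0, 0, 0], [0, 0, 0, 0], [0, 0, -0.01, 0], [0, 0, -0.03, 0], [0, 0, -0.04, 0], [0, 0, -0.04, 0], [0, 0, 0, 0], [0, 0, 0, 0]]]' | python3 -m jog 1.0; python3 - <<'E'
from h import *
im=snap('wrist','w9');c=robot.get_calibration('wrist');s=robot.read_state();print(s['position'],s['contact_force'])
spots('wrist',['hole_thick','hole_thin','nest'])
for st,ce in gold(im): print(st,ce)
print('pins',proj(c,[[.635,.0255,.082],[.6127,-.068,.082]]))
for u,v in proj(c,[[.635,.0255,.08],[.6127,-.068,.08]]):
    p,st=blob(im,im.min(2)<215,u,v,16);print(p,st,unproj(c,[p],.080))
spots('scene',['nest']);
E
echo '[[[0.0461, 0.0179, 0, 0], [0.0461, 0.0179, 0, 0], [0.0461, 0.0179, 0, 0], [0.0461, 0.0179, 0, 0], [0.0461, 0.0179, 0, 0], [0.0461, 0.0179, 0, 0], [0.0461, 0.0179, 0, 0], [0, 0, 0, 0]]]' | python3 -m jog
echo '[[[0, 0, 0, -0.1844], [0, 0, 0, -0.1844], [0, 0, 0, -0.1844], [0, 0, 0, -0.1844], [0, 0, 0, -0.1844], [0, 0, 0, -0.1844], [0, 0, 0, -0.1844], [0, 0, 0, -0.1844], [0, 0, 0, -0.1844], [0, 0, 0, 0], [0, 0, 0, 0]]]' | python3 -m jog
```

```text
time_s: 17.98
position: [0.6365, -0.025, 0.168]
tcp_rot: [0.0, -0.619, 0.785, 0.0]
contact_force: [-0.1, 0.6, -0.6]
opening: 1.002
finger_force: 0.0
[ 0.63618683 -0.02501167  0.16722837] [ 0.94410689 -0.18740563 -0.7533273 ]
hole_thick 0.84 [0.6328 0.0243 0.0654] [294. 243.]
hole_thin 0.87 [ 0.6121 -0.0685  0.0588] [293. 132.]
nest 0.73 [ 0.6099 -0.0188  0.0622] [309. 190.]
[447   0  30  34 690] [460.77681159  15.84492754]
[289 130  11  11  85] [293.81176471 134.69411765]
[286 245  14  11  98] [293.06122449 250.07142857]
pins [[292.72320209 252.54718572]
 [294.36929323 136.29511592]]
[292.6972973  250.70810811] [  8   0  18  24 185] [[0.63477064 0.02479637 0.08      ]]
[294.01290323 135.56129032] [ 10  10  14  14 155] [[ 0.61279151 -0.06835475  0.08      ]]
nest 0.94 [ 0.4495  0.2859 -0.0047] [329. 217.]
nest 0.93 [0.2907 0.2641 0.0012] [323. 191.]
time_s: 19.23
position: [0.4376, -0.3118, 0.1677]
tcp_rot: [-0.0, -0.618, 0.787, 0.0]
contact_force: [0.1, 0.2, 0.0]
opening: 0.998
finger_force: 0.0
time_s: 20.6
position: [0.4398, -0.3093, 0.1677]
tcp_rot: [-0.0, 0.997, -0.075, -0.0]
contact_force: [-0.2, 0.3, -0.1]
opening: 0.999
finger_force: 0.0
```

Block is seated, with both pins visible in their holes. Now I measure the orange scraper, with one close crop to check the choice.

```bash
python3 - <<'E'
from h import *
im=snap('wrist','w10');c=robot.get_calibration('wrist');s=robot.read_state();print(s['position'],s['tcp_rot'])
spots('wrist',['scraper','blade_edge'])
h=cv2.cvtColor(im,cv2.COLOR_RGB2HSV); m=((h[:,:,0]>4)&(h[:,:,0]<20)&(h[:,:,1]>150)).astype(np.uint8)
n,l,st,ce=cv2.connectedComponentsWithStats(m)
for i in range(1,n):
    if st[i,4]>200:
        v,u=np.nonzero(l==i); P=unproj(c,np.c_[u,v],.010)[:,:2]; r=cv2.minAreaRect((P*1000).astype(np.float32)); print(st[i],ce[i],r)
E
```

```text
[ 0.43972425 -0.30936751  0.16777244] [-5.53288051e-05  9.97218978e-01 -7.45271455e-02 -1.06292131e-04]
scraper 0.97 [ 2.918e-01 -3.802e-01 -1.000e-04] [357. 290.]
scraper 0.85 [ 0.4253 -0.1563 -0.0017] [138. 209.]
scraper 0.59 [ 0.4273 -0.313   0.0012] [282. 187.]
blade_edge 0.9 [ 3.924e-01 -2.229e-01  2.000e-04] [204. 229.]
blade_edge 0.66 [ 2.569e-01 -4.695e-01  2.000e-04] [433. 305.]
blade_edge 0.62 [ 5.302e-01 -3.279e-01  4.000e-04] [282.  81.]
[258  84  48   7 336] [281.5  87. ] ((524.390869140625, -326.1754150390625), (43.7293586730957, 5.4233784675598145), 81.49724578857422)
[ 261  130   42  100 1554] [281.75096525 186.96074646] ((434.8578796386719, -312.9007568359375), (39.466373443603516, 101.8105697631836), 81.48554229736328)
[  99  193  106   48 2405] [156.92349272 215.31309771] ((421.50421142578125, -172.988525390625), (109.30329895019531, 34.77256774902344), 66.5937271118164)
```

View pics/w10.png

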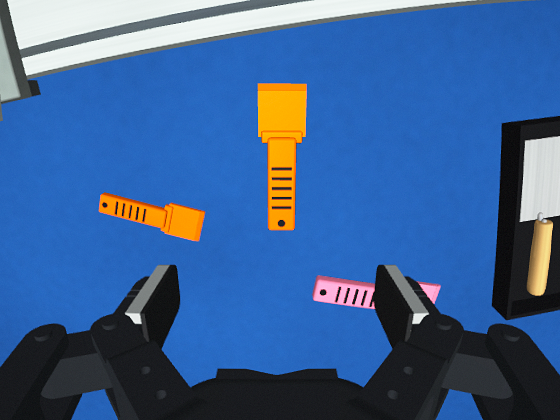

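Image: large orange scraper face up at (282,160), edge row 84, handle end row 231. The smaller orange one is at (152,217) and the pink one at (375,290). The large orange scraper is the right one.

```bash
python3 - <<'E'
from h import *
im=cv2.imread('pics/w10.png')[:,:,::-1];c=robot.get_calibration('wrist');s=robot.read_state()
h=cv2.cvtColor(im,cv2.COLOR_RGB2HSV); m=((h[:,:,0]>4)&(h[:,:,0]<28)&(h[:,:,1]>150)).astype(np.uint8)
n,l,st,ce=cv2.connectedComponentsWithStats(m,connectivity=8)
i=l[100,282]; m=l==i; print(st[i])
for v in (95,115,150,165,185,205,220): 
    u=np.nonzero(m[v])[0]; z=.006 if v<130 else .014
    print(v,u.min(),u.max(),unproj(c,[[u.min()-.5,v],[u.max()+.5,v]],z)[:,:2].round(4).tolist(), unproj(c,[[(u.min()+u.max())/2,v]],z)[0,:2].round(4))
print('edge',unproj(c,[[282,84]],.003),'end top',unproj(c,[[282,227]],.014),'end bot',unproj(c,[[282,231]],0.0))
E
```

```text
[ 258   84   48  146 4930]
95 258 305 [[0.5206, -0.3028], [0.5139, -0.3477]] [ 0.5172 -0.3252]
115 258 305 [[0.5023, -0.2998], [0.4955, -0.3453]] [ 0.4988 -0.3226]
150 268 295 [[0.4687, -0.3045], [0.4647, -0.3311]] [ 0.4667 -0.3178]
165 268 295 [[0.4542, -0.3022], [0.4502, -0.3292]] [ 0.4522 -0.3157]
185 268 294 [[0.4344, -0.2991], [0.4304, -0.3255]] [ 0.4324 -0.3123]
205 268 294 [[0.4138, -0.2959], [0.4098, -0.3228]] [ 0.4118 -0.3093]
220 268 294 [[0.3979, -0.2933], [0.3938, -0.3207]] [ 0.3959 -0.307 ]
edge [[ 0.52713627 -0.32720904  0.003     ]] end top [[ 0.38809954 -0.3069206   0.014     ]] end bot [[ 0.37801251 -0.30567079  0.        ]]
```

```bash
echo '[[[-0.001, 0.0044, 0.05, 0], [0, 0, 0.05, 0], [0, 0, 0.05, 0], [0, 0, 0.03, 0], [0, 0, 0.01, 0], [0, 0, 0.0085, 0], [0, 0, 0, 0]]]' | python3 -m jog; echo '[[[0, 0, 0, 0], [0, 0, 0, 0], [0, 0, 0, 0], [0, 0, 0, 0], [0, 0, 0, 0], [0, 0, 0, 0], [0, 0, 0, 0], [0, 0, 0, 0]]]' | python3 -m jog 0.0
```

```text
time_s: 21.62
position: [0.4384, -0.3141, -0.0301]
tcp_rot: [0.0, 0.997, -0.073, 0.0]
contact_force: [0.1, -0.1, -0.2]
opening: 1.002
finger_force: 0.0
time_s: 22.62
position: [0.4384, -0.3141, -0.03]
tcp_rot: [0.0, 0.997, -0.073, 0.001]
contact_force: [-1.4, 1.4, 6.5]
opening: 0.312
finger_force: 59.7
```

```bash
echo '[[[0, 0, -0.015, 0], [0, 0, -0.05, 0], [0, 0, -0.05, 0], [0, 0, 0, 0.089], [-0.0068, -0.0468, 0, 0], [-0.0068, -0.0468, 0, 0], [-0.0068, -0.0468, 0, 0], [-0.0068, -0.0468, 0, 0], [-0.0068, -0.0468, 0, 0], [-0.0068, -0.0468, 0, 0], [-0.0068, -0.0468, 0, 0], [0, 0, 0, 0]]]' | python3 -m jog; echo '[[[0, 0, 0, 0], [0, 0, 0, 0]]]' | python3 -m jog
python3 - <<'E'
from h import *
im=snap('wrist','w11');c=robot.get_calibration('wrist');s=robot.read_state();q=s['tcp_rot'];print(s['position'],q,'head',2*np.arctan2(q[2],q[1]))
spots('wrist',['blade_edge','scraper','nest_mouth','nest_lip','hole_thick','hole_thin'])
h=cv2.cvtColor(im,cv2.COLOR_RGB2HSV); m=((h[:,:,0]>4)&(h[:,:,0]<28)&(h[:,:,1]>150)).astype(np.uint8)
n,l,st,ce=cv2.connectedComponentsWithStats(m); i=1+np.argmax(st[1:,4]); m=l==i;print(st[i])
z0=s['position'][2]+.030
for v in range(st[i,1]+3,st[i,1]+st[i,3],14):
    u=np.nonzero(m[v])[0]; print(v,u.min(),u.max(),unproj(c,[[(u.min()+u.max())/2,v]],z0+.006)[0,:2].round(4))
a=2*np.arctan2(q[2],q[1])
for v0 in (st[i,1],): print('edge',unproj(c,[[282,v0]],z0+.003))
for nm,P in (('thick',[.0100,.048]),('thin',[.01,-.048])):
    R=np.array([[.9725,.2328],[-.2328,.9725]]); w=np.array([.6141,-.0193])+R@P
    u,v=proj(c,[[*w,.080]])[0]; 
    if 0<v-16: p,t=blob(im,im.min(2)<215,u,v,16);print(nm,p,t,'expect',(u,v),unproj(c,[p],.08)[0],w)
E
```

```text
time_s: 24.12
position: [0.4683, 0.0183, 0.0849]
tcp_rot: [-0.0, 0.993, -0.116, 0.0]
contact_force: [-0.4, 0.0, -0.8]
opening: 0.304
finger_force: 59.5
time_s: 24.38
position: [0.4679, 0.0149, 0.0845]
tcp_rot: [0.0, 0.993, -0.118, -0.0]
contact_force: [0.5, -0.4, -0.2]
opening: 0.31
finger_force: 59.5
[0.46800651 0.01486646 0.08447931] [ 5.22719137e-05  9.92978190e-01 -1.18297545e-01 -5.06718072e-05] head -0.23715042494700833
blade_edge 0.77 [ 0.5558 -0.007   0.112 ] [279.  64.]
scraper 0.71 [0.458  0.018  0.1153] [276. 289.]
scraper 0.58 [ 0.424  -0.1567  0.0015] [494. 202.]
nest_mouth 0.88 [ 0.5715 -0.0102  0.0842] [278.  34.]
[  218    63   119   312 24649]
66 219 336 [ 0.5547 -0.0059]
80 219 336 [ 0.5497 -0.0047]
94 219 335 [ 0.5447 -0.0033]
108 220 334 [ 0.5395 -0.0021]
122 220 334 [ 0.5343 -0.0008]
136 221 333 [5.289e-01 5.000e-04]
150 221 333 [0.5235 0.0018]
164 222 332 [0.5179 0.0032]
178 222 331 [0.5122 0.0048]
192 230 323 [0.5064 0.0062]
206 244 310 [0.5003 0.0074]
220 244 309 [0.4942 0.0091]
234 244 309 [0.4879 0.0106]
248 245 308 [0.4813 0.0122]
262 246 307 [0.4746 0.0138]
276 246 307 [0.4677 0.0155]
290 247 306 [0.4605 0.0172]
304 247 306 [0.4531 0.019 ]
318 247 305 [0.4455 0.0211]
332 248 305 [0.4375 0.0228]
346 248 304 [0.4292 0.0251]
360 249 304 [0.4205 0.0269]
374 271 282 [0.4115 0.0291]
edge [[ 0.55562891 -0.00793176  0.11747931]]
```

```bash
echo '[[[0.025, -0.0007, 0, 0], [0.02, 0, 0, 0], [0, 0, 0.01, 0], [0, 0, 0.008, 0], [0, 0, 0, 0], [0, 0, 0, 0]]]' | python3 -m jog
python3 - <<'E'
from h import *
im=snap('wrist','w12');c=robot.get_calibration('wrist');s=robot.read_state();q=s['tcp_rot'];print(s['position'],'head',2*np.arctan2(q[2],q[1]))
spots('wrist',['blade_edge','nest_mouth','nest_lip','nest_stop','hole_thick','hole_thin'])
R=np.array([[.9725,.2328],[-.2328,.9725]]);T=np.array([.6141,-.0193])
for nm,P in (('thick',[.0100,.048]),('thin',[.01,-.048])):
    w=T+R@P; u,v=proj(c,[[*w,.080]])[0]
    try: p,t=blob(im,im.min(2)<215,u,v,16);print(nm,p,t,'expect',(u,v),unproj(c,[p],.08)[0],w)
    except Exception as e: print(nm,u,v,e)
h=cv2.cvtColor(im,cv2.COLOR_RGB2HSV); m=((h[:,:,0]>4)&(h[:,:,0]<28)&(h[:,:,1]>150)).astype(np.uint8)
n,l,st,ce=cv2.connectedComponentsWithStats(m); i=1+np.argmax(st[1:,4]); m=l==i;print(st[i])
z0=s['position'][2]+.030
for v in (st[i,1]+4,st[i,1]+40,st[i,1]+80,st[i,1]+110):
    u=np.nonzero(m[v])[0]; w=unproj(c,[[(u.min()+u.max())/2,v]],z0+.006)[0,:2]; print(v,u.min(),u.max(),w.round(4),'in nest',(R.T@(w-T)).round(4))
cv2.imwrite('pics/w12c.png',cv2.resize(im[0:260,130:430],None,fx=2,fy=2)[:,:,::-1])
E
```

```text
time_s: 25.48
position: [0.5118, 0.0061, 0.0666]
tcp_rot: [0.0, 0.993, -0.117, 0.0]
contact_force: [0.1, 0.1, -0.3]
opening: 0.308
finger_force: 59.4bash:  1210 Segmentation fault         python3 - <<'E'
from h import *
im=snap('wrist','w12');c=robot.get_calibration('wrist');s=robot.read_state();q=s['tcp_rot'];print(s['position'],'head',2*np.arctan2(q[2],q[1]))
spots('wrist',['blade_edge','nest_mouth','nest_lip','nest_stop','hole_thick','hole_thin'])
R=np.array([[.9725,.2328],[-.2328,.9725]]);T=np.array([.6141,-.0193])
for nm,P in (('thick',[.0100,.048]),('thin',[.01,-.048])):
    w=T+R@P; u,v=proj(c,[[*w,.080]])[0]
    try: p,t=blob(im,im.min(2)<215,u,v,16);print(nm,p,t,'expect',(u,v),unproj(c,[p],.08)[0],w)
    except Exception as e: print(nm,u,v,e)
h=cv2.cvtColor(im,cv2.COLOR_RGB2HSV); m=((h[:,:,0]>4)&(h[:,:,0]<28)&(h[:,:,1]>150)).astype(np.uint8)
n,l,st,ce=cv2.connectedComponentsWithStats(m); i=1+np.argmax(st[1:,4]); m=l==i;print(st[i])
z0=s['position'][2]+.030
for v in (st[i,1]+4,st[i,1]+40,st[i,1]+80,st[i,1]+110):
    u=np.nonzero(m[v])[0]; w=unproj(c,[[(u.min()+u.max())/2,v]],z0+.006)[0,:2]; print(v,u.min(),u.max(),w.round(4),'in nest',(R.T@(w-T)).round(4))
cv2.imwrite('pics/w12c.png',cv2.resize(im[0:260,130:430],None,fx=2,fy=2)[:,:,::-1])
E
```

```bash
python3 - <<'E'
from h import *
im=snap('wrist','w13');c=robot.get_calibration('wrist');s=robot.read_state();q=s['tcp_rot'];print(s['position'],'head',2*np.arctan2(q[2],q[1]))
spots('wrist',['blade_edge','nest_mouth','nest_lip','hole_thick','hole_thin'])
R=np.array([[.9725,.2328],[-.2328,.9725]]);T=np.array([.6141,-.0193])
for P in ([.01,.048],[.01,-.048],[-.045,0],[.008,0]): print(P,'expect px',proj(c,[[*(T+R@P),.080]])[0].round(1))
h=cv2.cvtColor(im,cv2.COLOR_RGB2HSV); m=((h[:,:,0]>4)&(h[:,:,0]<28)&(h[:,:,1]>150)).astype(np.uint8)
n,l,st,ce=cv2.connectedComponentsWithStats(m); i=1+np.argmax(st[1:,4]); m=l==i;print(st[i])
z0=s['position'][2]+.030
for v in (st[i,1]+4,st[i,1]+40,st[i,1]+80,st[i,1]+110):
    u=np.nonzero(m[v])[0]; w=unproj(c,[[(u.min()+u.max())/2,v]],z0+.006)[0,:2]; print(v,u.min(),u.max(),w.round(4),'in nest',(R.T@(w-T)).round(4))
cv2.imwrite('pics/w13c.png',cv2.resize(im[0:260,130:430],None,fx=2,fy=2)[:,:,::-1])
E
```

```text
[0.51211109 0.00597737 0.06650805] head -0.23566165736038455
blade_edge 0.82 [ 0.6025 -0.0113  0.0948] [267.  61.]
blade_edge 0.4 [0.5019 0.0039 0.0978] [287. 288.]
nest_mouth 0.55 [ 0.6097 -0.0199  0.0611] [283.  48.]
nest_lip 0.95 [ 0.6251 -0.0215  0.0867] [279.   1.]
hole_thick 0.66 [0.6345 0.0227 0.0645] [183.  17.]
hole_thin 0.94 [ 0.6127 -0.0711  0.0612] [384.  17.]
[0.01, 0.048] expect px [168.6   9.7]
[0.01, -0.048] expect px [390.6   9.7]
[-0.045, 0] expect px [279.5 136. ]
[0.008, 0] expect px [279.7  12.6]
[  219    63   118   312 24629]
67 219 336 [ 0.5985 -0.0146] in nest [-0.0162  0.001 ]
103 220 335 [ 0.5855 -0.0115] in nest [-0.0296  0.001 ]
143 221 333 [ 0.5704 -0.0076] in nest [-0.0453  0.0012]
173 222 331 [ 0.5584 -0.0045] in nest [-0.0576  0.0014]
```

View pics/w13c.png

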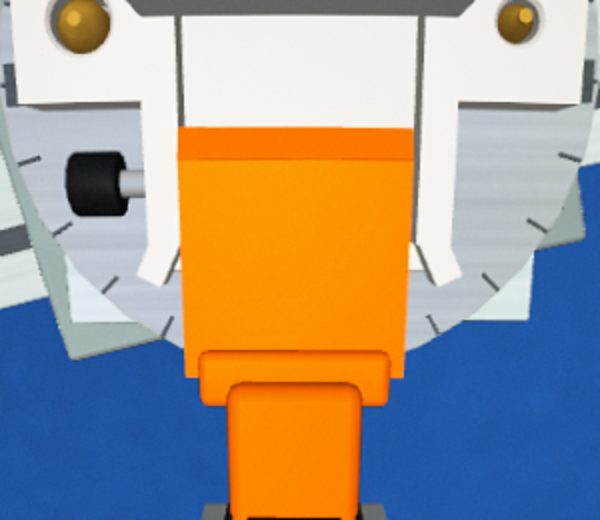

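The crop shows the blade (180–412) centred in the channel (cheeks 180–420) to about 1 mm, with its edge before the lip and the knob at (95,183) clear. I shift 0.8 mm to the right and lower.

```bash
echo '[[[0, 0.0008, 0.004, 0], [0, 0, 0.004, 0], [0, 0, 0.003, 0], [0, 0, 0.002, 0], [0, 0, 0, 0]]]' | python3 -m jog; echo '[[[0, 0, 0.001, 0], [0, 0, 0.001, 0], [0, 0, 0, 0]]]' | python3 -m jog
```

```text
time_s: 26.75
position: [0.5118, 0.0052, 0.0532]
tcp_rot: [0.0, 0.993, -0.118, -0.0]
contact_force: [-0.1, 0.4, -0.3]
opening: 0.309
finger_force: 59.4
time_s: 27.12
position: [0.5118, 0.0052, 0.0513]
tcp_rot: [0.0, 0.993, -0.118, -0.0]
contact_force: [-0.1, -0.1, -0.5]
opening: 0.308
finger_force: 59.4
```

```bash
echo '[[[0, 0, 0.001, 0], [0, 0, 0, 0]]]' | python3 -m jog;echo '[[[0, 0, 0.0005, 0], [0, 0, 0, 0]]]' | python3 -m jog
```

```text
time_s: 27.38
position: [0.5118, 0.0052, 0.0503]
tcp_rot: [0.0, 0.993, -0.118, -0.0]
contact_force: [0.3, 0.3, -0.8]
opening: 0.312
finger_force: 59.4
time_s: 27.62
position: [0.512, 0.0052, 0.05]
tcp_rot: [-0.0, 0.993, -0.118, 0.0]
contact_force: [-0.4, 0.3, 0.7]
opening: 0.309
finger_force: 59.5
```

```bash
echo '[[[0.004, 0, 0, 0], [0.006, 0, 0, 0], [0.006, 0, 0, 0], [0.006, 0, 0, 0], [0, 0, 0, 0]]]' | python3 -m jog; echo '[[[0.003, 0, 0, 0], [0.003, 0, 0, 0], [0, 0, 0, 0]]]' | python3 -m jog
```

```text
time_s: 28.25
position: [0.5342, -0.0001, 0.0499]
tcp_rot: [0.0, 0.993, -0.118, 0.0]
contact_force: [0.4, -0.2, 0.5]
opening: 0.308
finger_force: 59.6
time_s: 28.62
position: [0.5395, -0.0014, 0.05]
tcp_rot: [0.0, 0.993, -0.118, 0.0]
contact_force: [-0.3, -0.5, 1.5]
opening: 0.306
finger_force: 59.7
```

```bash
echo '[[[0.002, 0, 0, 0], [0.002, 0, 0, 0], [0, 0, 0, 0]]]' | python3 -m jog; echo '[[[0.001, 0, 0, 0], [0.001, 0, 0, 0], [0, 0, 0, 0]]]' | python3 -m jog; echo '[[[0.001, 0, 0, 0], [0, 0, 0, 0]]]' | python3 -m jog
```

```text
time_s: 29.0
position: [0.5419, -0.0022, 0.0499]
tcp_rot: [0.0, 0.993, -0.118, -0.001]
contact_force: [-4.9, 1.4, 5.6]
opening: 0.304
finger_force: 60.2
time_s: 29.38
position: [0.5433, -0.0025, 0.0499]
tcp_rot: [0.0, 0.993, -0.118, -0.002]
contact_force: [-6.0, 3.2, 6.9]
opening: 0.308
finger_force: 60.3
time_s: 29.62
position: [0.5441, -0.0027, 0.0499]
tcp_rot: [0.0, 0.993, -0.118, -0.002]
contact_force: [-7.8, 3.6, 7.3]
opening: 0.31
finger_force: 60.4
```

```bash
echo '[[[0.001, 0, -0.0002, 0], [0.001, 0, 0, 0], [0, 0, 0, 0]]]' | python3 -m jog; echo '[[[0.001, 0, 0, 0], [0, 0, 0, 0]]]' | python3 -m jog;echo '[[[0.001, 0, 0, 0], [0, 0, 0, 0]]]' | python3 -m jog
```

```text
time_s: 30.0
position: [0.5457, -0.0031, 0.0499]
tcp_rot: [0.0, 0.993, -0.118, -0.002]
contact_force: [-8.3, 2.5, 6.4]
opening: 0.309
finger_force: 60.4
time_s: 30.25
position: [0.5465, -0.0033, 0.0499]
tcp_rot: [0.0, 0.993, -0.118, -0.002]
contact_force: [-8.2, 3.2, 7.4]
opening: 0.304
finger_force: 60.4
time_s: 30.5
position: [0.5473, -0.0035, 0.0499]
tcp_rot: [0.0, 0.993, -0.118, -0.002]
contact_force: [-9.2, 3.9, 8.6]
opening: 0.312
finger_force: 60.5
```

```bash
echo '[[[0.001, 0, 0, 0], [0, 0, 0, 0]]]' | python3 -m jog; echo '[[[0.001, 0, 0, 0], [0, 0, 0, 0]]]' | python3 -m jog
```

```text
time_s: 30.75
position: [0.548, -0.0037, 0.0499]
tcp_rot: [-0.0, 0.993, -0.118, -0.002]
contact_force: [-10.0, 4.0, 8.0]
opening: 0.308
finger_force: 60.6
time_s: 31.0
position: [0.548, -0.0038, 0.0499]
tcp_rot: [-0.0, 0.993, -0.118, -0.003]
contact_force: [-13.0, 5.4, 11.4]
opening: 0.306
finger_force: 60.9
```

```bash
echo '[[[0.001, 0, 0, 0], [0, 0, 0, 0], [0, 0, 0, 0]]]' | python3 -m jog; python3 - <<'E'
from h import *
im=snap('wrist','w14');c=robot.get_calibration('wrist');s=robot.read_state();q=s['tcp_rot'];print(s['position'],'head',2*np.arctan2(q[2],q[1]),s['contact_force'],s['moment'])
R=np.array([[.9725,.2328],[-.2328,.9725]]);T=np.array([.6141,-.0193])
print('tcp in nest',R.T@(s['position'][:2]-T))
h=cv2.cvtColor(im,cv2.COLOR_RGB2HSV); m=((h[:,:,0]>4)&(h[:,:,0]<28)&(h[:,:,1]>150)).astype(np.uint8)
n,l,st,ce=cv2.connectedComponentsWithStats(m); i=1+np.argmax(st[1:,4]); m=l==i;print(st[i])
top=st[i,1]
for v in range(top+2,top+120,20):
    u=np.nonzero(m[v])[0]; w=unproj(c,[[(u.min()+u.max())/2,v]],.086)[0,:2]; print(v,u.min(),u.max(),'in nest',(R.T@(w-T)).round(4))
v=np.nonzero(m[:,277])[0]; print('handle end px',v.max())
E
```

```text
time_s: 31.38
position: [0.548, -0.0038, 0.0499]
tcp_rot: [-0.0, 0.993, -0.118, -0.004]
contact_force: [-16.8, 6.5, 14.8]
opening: 0.311
finger_force: 61.2
[ 0.54799824 -0.00380982  0.04986265] head -0.23573610824409275 [-15.9514331    5.8357403   13.57350048] [2.22449803 5.60949762 0.24496274]
tcp in nest [-0.06789007 -0.00032429]
[  219   101   116   274 20287]
103 219 334 in nest [0.0079 0.0002]
123 220 333 in nest [0.0002 0.0002]
143 220 333 in nest [-0.0077  0.0002]
163 221 331 in nest [-0.0158  0.0004]
183 222 331 in nest [-0.0242  0.0002]
203 242 310 in nest [-0.0329  0.0005]
handle end px 374
```

```bash
echo '[[[0, 0, 0, 0], [0, 0, 0, 0], [0, 0, 0, 0], [0, 0, 0, 0]]]' | python3 -m jog; python3 -c "
from cell import robot
print(robot.hand_in())"
```

```text
time_s: 31.92
position: [0.548, -0.0038, 0.0499]
tcp_rot: [-0.0, 0.993, -0.118, -0.004]
contact_force: [-16.6, 7.0, 14.1]
opening: 0.309
finger_force: 61.2
the job is handed in; nothing more can be done
None
```

I handed the job in at 31.9 s: the jig block is seated on both pins and released. The scraper is held home against the stop at about 18 N with its edge within about 1 mm by my measurements; the hand-in returned no verdict.

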